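# Lock the long hammer-head bolt into the board holder's slotted strut

### The arm

A 6-joint arm with a two-finger parallel gripper is mounted at the origin on the work surface. World frame = base frame: x ahead of the robot, y to its left, z up, the work surface at z = 0. Lengths are in m, angles in rad, forces in N, time in s.
With the tool pointing down it reaches from about 0.325 to 0.9 m from the base axis. Payload 6.1 kg.
Tool frame: the origin (TCP) lies between the finger pads; the fingertips stand 17 mm ahead of it and the grasp point (between the pads) lies 2 mm behind it (env.finger_overhang is the distance from the TCP to the fingertips, in m); z points along the fingers, y is the line along which they close (so a half turn about z gives the same grasp; the last joint's range is limited). The gripper opens to 87 mm and grips with 3 to 60 N. Pads are 19 mm wide; open, the fingers measure 117 mm over their backs; the gripper's body (75 mm by 190 mm) begins 51 mm behind the grasp point.
Start: joints at [1.126, 0.22, 1.526, -0, 1.395, -0.126], TCP at [0.196, 0.594, 0.24] pointing down, gripper open.
Joint ranges: [-2.98, 2.98], [-0.91, 2.08], [0.09, 2.57], [-1.24, 4.39], [0.2, 2.65], [-2.68, 2.68]. Speed limits (rad/s): [2.57, 2.57, 3.01, 3.14, 3.14, 3.14].

### API

Orientations are given as a unit quaternion [x, y, z, w].
In Python, from workcell import env gives the robot as it stands.
- The arm moves only by the tool carry_out, never from a script. Its argument "series" is one flat list of numbers, 6 for each row, row after row: the shift along the tool's x, y, z scaled (see below), then the turn, a rotation vector about the tool's x, y, z scaled (see below). A call has 1 to 5 rows; each row shifts and turns the commanded pose from where the row before left it, along the tool's axes as they then stand; what a row does not reach is not made up. The controller multiplies each number of a shift by 5 cm and each number of a turn by 0.12 rad. A row lasts 1/8 s, in which the tool goes at most 62.5 mm and 10.7 degrees, less where a joint would pass 70% of its speed; a pose out of reach is approached as far as the arm can. A call with a number of a shift or a turn outside -1 to 1 is refused whole. A call with a gripper value outside its range is refused whole. "claw" is the opening, from 0 (shut) to 1 (fully open), set as the call begins (left out, the last holds). The fingers move at their own pace and stop on an object; "newtons" is the grip in N (left out, the last holds). Time passes only in rows, so rows that do not move let the fingers close. It gives the time, the measured TCP pose, the force, the opening and the grip force at its end, in the units of the state.
- env.get_state(): the state, without advancing time (a new reading comes with each control period).
- env.capture(name): name is "side" or "top"; returns a dict with "frame" (420x560x3 uint8, blue, green, red), "camera_matrix" (3x3 intrinsics, pixels), "k1" (the pictures are not rectified: a ray, as slopes to the right and down, at radius r is drawn at 1 + k1 r^2 times it, then the intrinsics apply), "view" (4x4, takes a point from world to camera coordinates). Camera axes: x right, y up, looking along -z (the intrinsics and any distortion apply to the point x, -y, -z); pixel columns grow to the right and rows downward; lengths in m; the calibration is good to about 2 mm. A picture is of the moment at which its call begins. There is no depth.
- env.finish_job(): hands the job in; it is judged then, once.
The state is a dict: "t": time; "joint_pos": joint angles; "joint_velocities": joint speeds; "tau": joint torques, N m; "tcp_pos": TCP position; "orientation": TCP orientation; "contact_force": force on the tool from outside, world axes, zero at the start; "ft_torque": the same for the moment, N m; "finger_gap": finger opening in m; "grip_force": force on a finger pad.
Only numpy, scipy, OpenCV 4.12 (cv2) and the standard library are available. Lean on these libraries where they do the work, as an engineer would, in place of code of your own. Each camera call takes 0.05 s, during which the arm holds its last target. There are 200 camera calls.

### The job

Take the long hammer-head bolt (the one with the long flat grip bar) out of the pine rack and lower it upright into the open slot of the board holder's strut, at the two black marks half-way along the open stretch, with its head lengthwise in the slot. Once the head is below the lips, give it a quarter turn, either way, so that the head lies square across under the lips, then let go and leave it standing there with its collar down on the lips. Leave the short bolt and the round knob screw in the rack.

Things in the scene. Friction and masses are not known exactly. Their poses are not given: they have to be found in the camera images.
- bolt_grip (a point): Centre of the long steel bolt's grip bar, 50 mm long (y), 16 thick (x), 26 high. z up the shank. Below: 14 mm neck; dark round collar, 50 diameter, 6 thick, underside 33 mm below this point; 14 mm shank; hammer head 48 x 14 mm in line with the bar, top 47, bottom 57 mm below. Hangs loose by its collar in any one of the rack's 3 pockets, bar along the row; 30 mm straight up clears the rack. 0.25 kg.
- slot (a point): Mid-width of the fixed strut's slot, level with the lips' top (48 mm above bench), between the 2 black marks. y along the slot, x across, z up. Slot 28 mm wide, lips 6 thick, hollow below 66 wide, 43 deep. Tilted board holder from 90 mm on at -y, up to 160 mm above bench; end plate 90 mm off at +y. Fitted bolt: collar on the lips, bar centre 33 mm above this point; it can rise 8 mm before its head meets the lips.
- short_bolt_grip (a point): Centre of the short bolt's grip bar; leave it alone. Same steel, collar and heights as the long bolt, but its bar is only 24 mm long and its head 24 mm, too short to catch the lips. In another pocket of the pine rack, a fixed block 34 mm high, 60 wide, 250 long, its 3 pockets 80 mm apart in a row.
- knob_screw_grip (a point): Centre of the round knob (40 mm diameter, 22 mm high) of a steel screw with the same collar; leave it alone. In the remaining pocket of the rack.

How it is judged:
On the way, in this order (a step that is already met when the one before it is completed fails the run):
1. The long bolt's head is lowered through the slot near the marks, below the lips, lengthwise with the slot (within 20 degrees) (x of bolt_grip in the frame of slot between -0.015 and 0.015 m and y of bolt_grip in the frame of slot between -0.02 and 0.02 m and z of bolt_grip in the frame of slot below 0.039 m and angle between the y axis of bolt_grip and the y axis of slot, either way round below 0.35 rad), for 0.1 s.
2. With the head below the lips, the bolt is turned until it lies across the slot (within 20 degrees) (x of bolt_grip in the frame of slot between -0.015 and 0.015 m and y of bolt_grip in the frame of slot between -0.02 and 0.02 m and z of bolt_grip in the frame of slot below 0.041 m and angle between the y axis of bolt_grip and the x axis of slot, either way round below 0.35 rad), for 0.1 s.
At the end, for the whole second after the job is handed in: The long bolt stands released and at rest in the strut, upright (within 8 degrees), collar down on the lips (grip-bar centre 25 to 37 mm above the lips' top), within 20 mm of the marks along the slot and 15 mm across it, its head below the lips and square across the slot within 20 degrees (x of bolt_grip in the frame of slot between -0.015 and 0.015 m and y of bolt_grip in the frame of slot between -0.02 and 0.02 m and z of bolt_grip in the frame of slot between 0.025 and 0.037 m and angle between the y axis of bolt_grip and the x axis of slot, either way round below 0.35 rad and angle between bolt_grip's own z axis and vertical below 0.15 rad and linear speed of bolt below 0.02 m/s); the robot touches nothing.
It fails at once if The short bolt or the knob screw is moved more than 25 mm (distance of any of short_bolt_grip, knob_screw_grip from where it was at the start of the episode above 0.025 m).
It also fails if it takes over 45 s, if anything falls off the work surface, if the arm or the gripper's body presses on something with over 40 N, if the wrist force passes 120 N, or if a joint passes its speed limit or range.

## Working session

There is one attempt and no reset: what is moved stays moved. The work goes in short steps, Python scripts to look and compute and a tool call to move; the robot and the scene stay as the last step left them, time stands still between calls to the robot, and variables do not carry over. Pictures are saved under pics/ and viewed, at most 10 in all, crops included, and the job is handed in when it is done.

Besides the shell and the picture viewer there is one more tool, called after "Request:" by a JSON object that holds its "fn" and its "kwargs". carry_out: Moves the arm, as the interface text tells. Its arguments: {"type":"object","properties":{"series":{"type":"array"},"claw":{"type":"number"},"newtons":{"type":"number"}},"required":["series"]}

```bash
mkdir -p pics; cat > h.py <<'E'
import numpy as np, cv2
from workcell import env
def cap(n,f=None):
    c=env.capture(n)
    if f: cv2.imwrite('pics/'+f,c['frame'])
    return c
def ray(c,u,v):
    K=np.array(c['camera_matrix'],float);V=np.array(c['view'],float)
    d=np.array([(u-K[0,2])/K[0,0],(v-K[1,2])/K[1,1]])
    s=d.copy()
    for _ in range(30): s=d/(1+c['k1']*(s@s))
    R=V[:3,:3];o=-R.T@V[:3,3]
    return o,R.T@np.array([s[0],-s[1],-1.])
def onz(c,u,v,z):
    o,d=ray(c,u,v);return o+d*(z-o[2])/d[2]
def proj(c,p):
    K=np.array(c['camera_matrix'],float);V=np.array(c['view'],float)
    q=V[:3,:3]@np.array(p,float)+V[:3,3];s=np.array([q[0],-q[1]])/-q[2]
    s=s*(1+c['k1']*(s@s));return K[0,0]*s[0]+K[0,2],K[1,1]*s[1]+K[1,2]
E
python3 - <<'E'
from h import *
for n in('top','side'):
    c=cap(n,n+'0.png');V=np.array(c['view']);print(n,-V[:3,:3].T@V[:3,3],V[2,:3],c['k1'],c['camera_matrix'])
print(env.get_state())
E
```

```text
top [0.45495251 0.07572002 0.74807847] [-0.14993162 -0.02915825  0.98826631] -0.05959536335888295 [[389.76969113   0.         281.16469454]
 [  0.         389.76969113 216.54097682]
 [  0.           0.           1.        ]]
side [0.41149546 0.54541358 0.58221388] [-0.20046047  0.66368962  0.72064672] -0.09644964252155304 [[384.59638571   0.         276.45219354]
 [  0.         384.59638571 205.07564248]
 [  0.           0.           1.        ]]
{'t': 0.1, 'joint_pos': array([ 1.12591138e+00,  2.21144142e-01,  1.52748769e+00,  6.58880926e-06,
        1.39470322e+00, -1.26094318e-01]), 'joint_velocities': array([-0.00022946, -0.00329226, -0.00348585,  0.00012171,  0.00108898,
       -0.00026252]), 'tau': array([ 1.35527909e-03, -4.95935190e+01, -3.88520586e+01,  7.03730481e-02,
        5.14810556e-02, -4.58399040e-05]), 'tcp_pos': array([0.19565678, 0.59303196, 0.23855333]), 'orientation': array([ 1.58721730e-01,  9.87322973e-01, -8.35025276e-04, -2.48465802e-04]), 'contact_force': array([0.07709511, 0.67495253, 0.25613916]), 'ft_torque': array([ 0.02079651,  0.04223092, -0.05475383]), 'grip_force': 0.0, 'finger_gap': 0.08706770128674449}
```

View pics/top0.png

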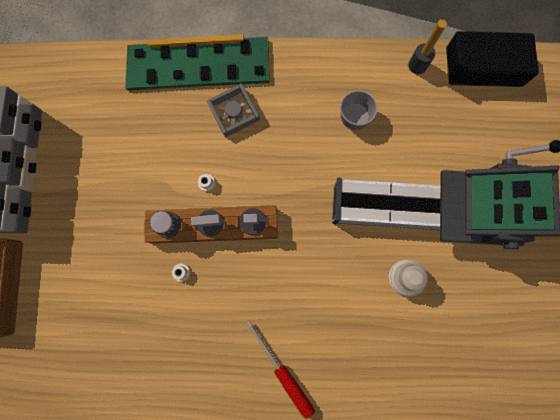

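View pics/side0.png

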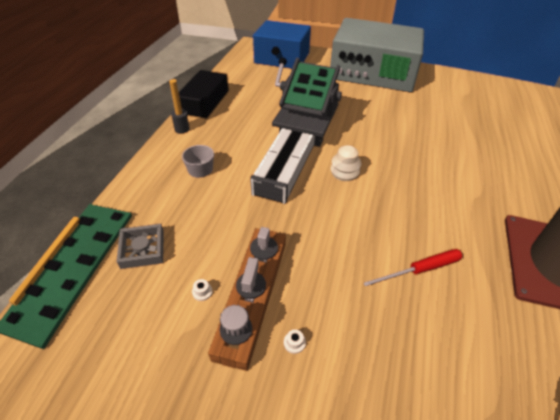

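The top view shows the knob at (164,223), the long bar at (207,220), the short bar at (252,219) and the strut marks at about (390,188) and (389,220). I'll zoom in to measure these.

```bash
python3 - <<'E'
from h import *
c=cap('top','t1.png');f=c['frame']
a=cv2.resize(f[195:255,140:290],None,fx=5,fy=5,interpolation=cv2.INTER_CUBIC)
b=cv2.resize(f[170:230,325:475],None,fx=5,fy=5,interpolation=cv2.INTER_CUBIC)
cv2.imwrite('pics/z1.png',np.vstack([a,b])[:600])
s=cap('side','s1.png')['frame']
a=cv2.resize(s[220:340,200:300],(480,576),interpolation=cv2.INTER_CUBIC)
b=cv2.resize(s[120:205,245:325],(300,319),interpolation=cv2.INTER_CUBIC)
m=np.zeros((576,780,3),np.uint8);m[:,:480]=a;m[:319,480:]=b
cv2.imwrite('pics/z2.png',m)
E
```

```text
(no output)
```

View pics/z1.png

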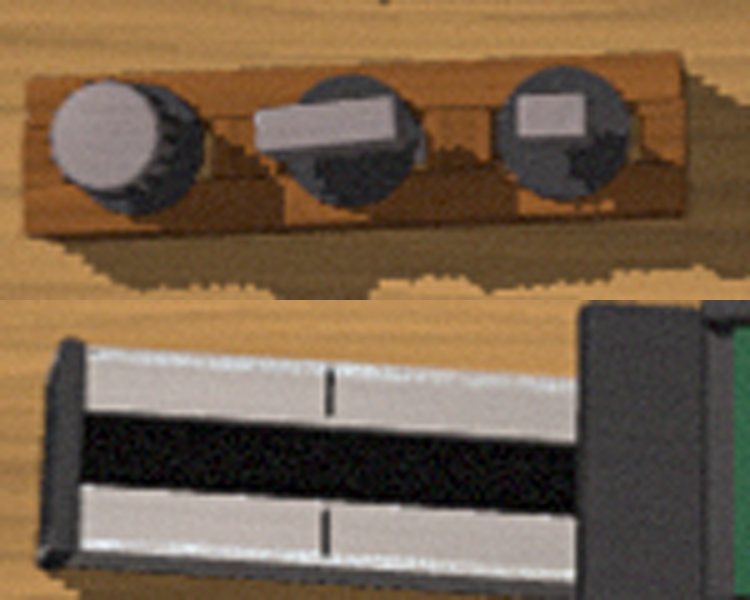

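View pics/z2.png

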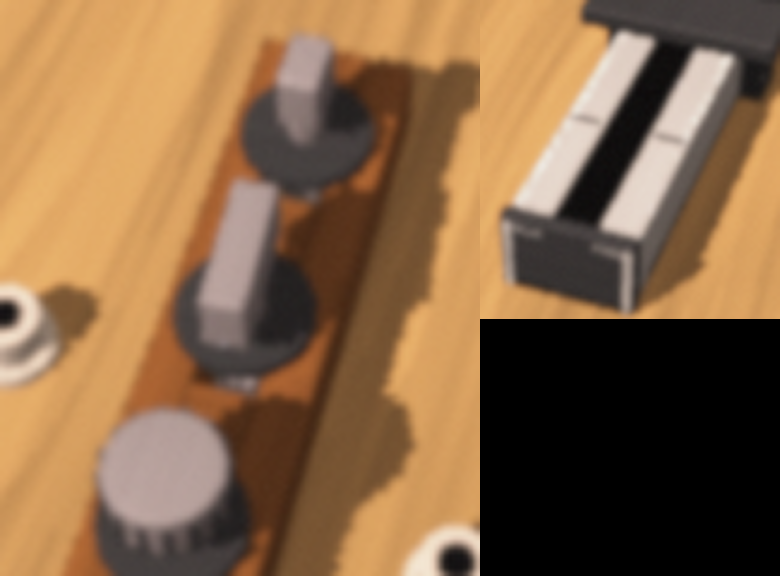

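Zooms: long bar top face spans about (191..219, 214..225) in the top image. The marks are at (391,188) and (390,216), and the slot edges run through there.

```bash
python3 - <<'E'
from h import *
c=cap('top');
def P(x,y,u0,v0,z): return onz(c,u0+(x+.5)/5-.5,v0+(y+.5)/5-.5,z)
B=[P(x,y,140,195,.080) for x,y in((256,112),(394,97),(397,136),(262,152))]
print('bar corners',np.round(B,4)); 
L=lambda a,b:np.linalg.norm(B[a]-B[b])
print('len',L(0,1),L(3,2),'wid',L(0,3),L(1,2),'ctr',np.mean(B,0))
d=B[1]-B[0]+B[2]-B[3];print('ang',np.degrees(np.arctan2(d[1],d[0])))
S=[P(x,y,140,195,.080) for x,y in((518,96),(585,94),(585,136),(518,137))];print('short',np.mean(S,0))
K=P(104,135,140,195,.078);print('knob',K)
R=[P(x,y,140,195,.034) for x,y in((25,77),(680,53),(684,215),(27,237))]
print('rack',np.round(R,4),np.mean(R,0));d=R[1]-R[0]+R[2]-R[3];print(np.degrees(np.arctan2(d[1],d[0])),np.linalg.norm(d)/2)
M=[P(x,y-300,325,170,.048) for x,y in((331,370),(329,415),(326,510),(325,555))]
print('marks',np.round(M,4),'ctr inner',(M[1]+M[2])/2,(M[0]+M[3])/2)
E1=[P(x,y-300,325,170,.048) for x,y in((84,412),(576,443))]
E2=[P(x,y-300,325,170,.048) for x,y in((84,485),(576,516))]
for e in(E1,E2):
    d=e[1]-e[0];print('edge',np.round(e,4),np.degrees(np.arctan2(d[1],d[0])))
# side check
s=cap('side')
def Q(x,y,z): return onz(s,200+(x+.5)/4.8-.5,220+(y+.5)/4.8-.5,z)
T=[Q(x,y,.080) for x,y in((232,184),(278,186),(245,310),(200,300))];print('side bar',np.round(T,4),np.mean(T,0))
def Q2(x,y): return onz(s,245+(x-480+.5)/3.75-.5,120+(y+.5)/3.75-.5,.048)
print('side marks',Q2(586,119),Q2(669,138),(Q2(598,122)+Q2(657,135))/2)
print('side slot mid',Q2(578,218),Q2(672,45))
for n,p in(('top',K),):print(proj(c,p))
E
```

```text
bar corners [[0.5535 0.2537 0.08  ]
 [0.5594 0.2052 0.08  ]
 [0.5457 0.2035 0.08  ]
 [0.5394 0.2508 0.08  ]]
len 0.04887470346644472 0.047695550814265325 wid 0.014368694155913941 0.013825803628023417 ctr [0.54946516 0.22829512 0.08      ]
ang -82.73782974905902
short [0.55349332 0.14975816 0.08      ]
knob [0.54485704 0.30808565 0.078     ]
rack [[0.5725 0.3553 0.034 ]
 [0.5845 0.1075 0.034 ]
 [0.524  0.1049 0.034 ]
 [0.5119 0.3503 0.034 ]] [0.5482261  0.22949981 0.034     ]
-87.19996742944157 0.24688279152091003
marks [[ 0.6249 -0.104   0.048 ]
 [ 0.608  -0.1028  0.048 ]
 [ 0.5728 -0.1008  0.048 ]
 [ 0.5563 -0.1     0.048 ]] ctr inner [ 0.59041089 -0.10178345  0.048     ] [ 0.59060507 -0.10199724  0.048     ]
edge [[ 0.608  -0.0131  0.048 ]
 [ 0.5988 -0.1933  0.048 ]] -92.91816942005552
edge [[ 0.5809 -0.0129  0.048 ]
 [ 0.5718 -0.192   0.048 ]] -92.9111364321845
side bar [[0.5601 0.209  0.08  ]
 [0.5451 0.2051 0.08  ]
 [0.5393 0.2539 0.08  ]
 [0.5542 0.2547 0.08  ]] [0.54969741 0.23066406 0.08      ]
side marks [ 0.61675903 -0.10306963  0.048     ] [ 0.56495971 -0.10075033  0.048     ] [ 0.59076331 -0.10189715  0.048     ]
side slot mid [ 0.59447678 -0.01796685  0.048     ] [ 0.58765153 -0.19152285  0.048     ]
(np.float64(160.39999999999998), np.float64(221.5999999999999))
```

Bar sizes and the marks agree between the two views (bar 49 x 14 mm, slot 27 mm). The turn swings the 190 mm gripper body toward the board holder, so I need the holder's near-edge position and height.

```bash
python3 - <<'E'
from h import *
t=cap('top')['frame'];s=cap('side')['frame']
m=np.zeros((600,790,3),np.uint8)
a=cv2.resize(t[140:260,425:560],None,fx=3,fy=3,interpolation=cv2.INTER_CUBIC)
b=cv2.resize(s[45:165,255:355],None,fx=3.7,fy=3.7,interpolation=cv2.INTER_CUBIC)
m[:a.shape[0],:a.shape[1]]=a;m[:b.shape[0],410:410+b.shape[1]]=b
cv2.imwrite('pics/z3.png',m)
E
```

```text
(no output)
```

View pics/z3.png

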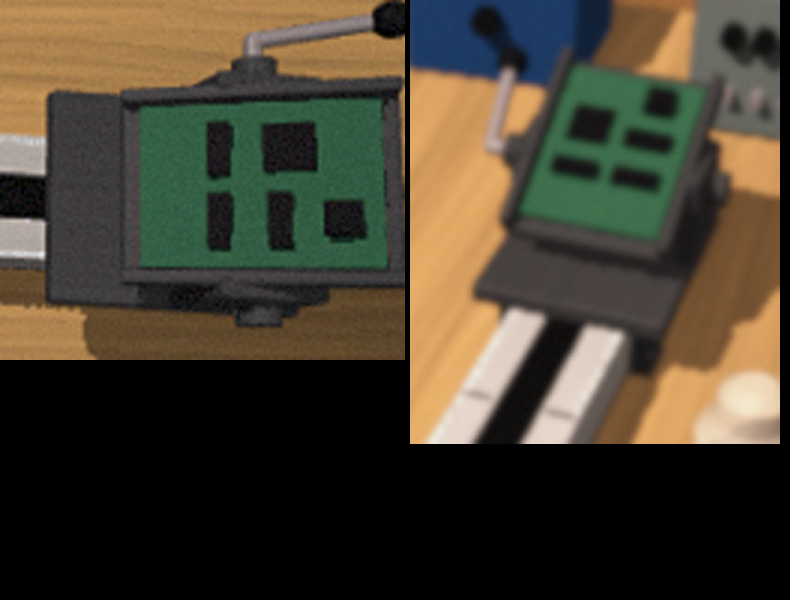

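The near slab is low, with its edge at zoom (48,92). The tilted board frame starts further back at (123,93), matching side (505,225).

```bash
python3 - <<'E'
from h import *
t=cap('top');s=cap('side')
def tri(a,b):
    o1,d1=ray(t,425+(a[0]+.5)/3-.5,140+(a[1]+.5)/3-.5);o2,d2=ray(s,255+(b[0]-410+.5)/3.7-.5,45+(b[1]+.5)/3.7-.5)
    k=np.linalg.lstsq(np.c_[d1,-d2],o2-o1,rcond=None)[0]
    p,q=o1+k[0]*d1,o2+k[1]*d2;return np.round((p+q)/2,4),np.linalg.norm(p-q).round(4)
for a,b in(((48,92),(475,290)),((48,303),(640,336)),((141,104),(553,65)) ,((125,92),(505,222)),((125,284),(655,258)),((141,268),(655,238)),((141,112),(525,213))):print(tri(a,b))
x=np.array([.5906,-.102]);y=np.array([np.cos(np.radians(87.1)),np.sin(np.radians(87.1))])
st=env.get_state();print(st['t'])
E
```

```text
(array([ 0.6477, -0.1931,  0.0591]), np.float64(0.0013))
(array([ 0.5285, -0.1897,  0.0501]), np.float64(0.0155))
(array([ 0.5946, -0.1682,  0.232 ]), np.float64(0.0005))
(array([ 0.6382, -0.2251,  0.0929]), np.float64(0.0027))
(array([ 0.5326, -0.2201,  0.0887]), np.float64(0.0083))
(array([ 0.5375, -0.225 ,  0.0999]), np.float64(0.0025))
(array([ 0.6259, -0.2313,  0.098 ]), np.float64(0.0011))
0.5
```

The slab is low (59 mm) and the board starts about 120 mm back at about 95 mm height, so the body clears the turn. Next I'll plan the approach rows.

```bash
cat > plan.py <<'E'
import sys
from h import *
from scipy.spatial.transform import Rotation as Ro
def plan(p,yaw,n):
    """rows to TCP p, tool y at yaw deg (world), pointing down, in n rows"""
    st=env.get_state();P=np.array(st['tcp_pos']);R=Ro.from_quat(st['orientation'])
    a=np.radians(yaw);y=np.array([np.cos(a),np.sin(a),0]);z=np.array([0,0,-1.])
    T=Ro.from_matrix(np.c_[np.cross(y,z),y,z]);rv=(R.inv()*T).as_rotvec()
    d=np.array(p)-P;out=[]
    for i in range(n):
        out.append(np.r_[R.inv().apply(d/n)/.05,rv/n/.12]);R=R*Ro.from_rotvec(rv/n)
    f=np.round(out,2)+0
    print('t',st['t'],'at',P.round(4),'max',abs(f).max())
    for i in range(0,n,5):print(f[i:i+5].ravel().tolist())
if __name__=='__main__':
    a=list(map(float,sys.argv[1:]));plan(a[:3],a[3],int(a[4]))
E
python3 plan.py .5495 .2295 .14 7.2 11
```

```text
t 0.5 at [0.1959 0.5935 0.2395] max 0.92
[-0.82, -0.43, 0.18, 0.0, 0.0, 0.85, -0.86, -0.34, 0.18, 0.0, 0.0, 0.85, -0.89, -0.25, 0.18, 0.0, 0.0, 0.85, -0.91, -0.16, 0.18, 0.0, 0.0, 0.85, -0.92, -0.07, 0.18, 0.0, 0.0, 0.85]
[-0.92, 0.03, 0.18, 0.0, 0.0, 0.85, -0.91, 0.12, 0.18, 0.0, 0.0, 0.85, -0.9, 0.22, 0.18, 0.0, 0.0, 0.85, -0.87, 0.31, 0.18, 0.0, 0.0, 0.85, -0.83, 0.39, 0.18, 0.0, 0.0, 0.85]
[-0.79, 0.48, 0.18, 0.0, 0.0, 0.85]
```

Request:
{"fn": "carry_out", "kwargs": {"series": [-0.82, -0.43, 0.18, 0, 0, 0.85, -0.86, -0.34, 0.18, 0, 0, 0.85, -0.89, -0.25, 0.18, 0, 0, 0.85, -0.91, -0.16, 0.18, 0, 0, 0.85, -0.92, -0.07, 0.18, 0, 0, 0.85], "claw": 1}}

```text
t: 1.12
tcp_pos: [0.3579, 0.4268, 0.1945]
orientation: [0.404, 0.915, 0.0, 0.0]
contact_force: [0.5, -0.6, 0.3]
finger_gap: 0.0869
grip_force: 0.0
```

Request:
{"fn": "carry_out", "kwargs": {"series": [-0.92, 0.03, 0.18, 0, 0, 0.85, -0.91, 0.12, 0.18, 0, 0, 0.85, -0.9, 0.22, 0.18, 0, 0, 0.85, -0.87, 0.31, 0.18, 0, 0, 0.85, -0.83, 0.39, 0.18, 0, 0, 0.85]}}

```text
t: 1.75
tcp_pos: [0.5192, 0.2622, 0.1495]
orientation: [0.622, 0.783, 0.0, 0.0]
contact_force: [1.4, 0.1, 0.0]
finger_gap: 0.0879
grip_force: 0.0
```

Request:
{"fn": "carry_out", "kwargs": {"series": [-0.79, 0.48, 0.18, 0, 0, 0.85, 0, 0, 0, 0, 0, 0, 0, 0, 0, 0, 0, 0]}}

```text
t: 2.12
tcp_pos: [0.5502, 0.2306, 0.1405]
orientation: [0.66, 0.752, -0.0, -0.0]
contact_force: [1.2, 0.1, 0.0]
finger_gap: 0.0868
grip_force: 0.0
```

```bash
python3 plan.py .5495 .2295 .07 7.2 3; python3 -c "
from h import *
cap('side','s2.png')"
```

```text
t 2.125 at [0.5502 0.2306 0.1405] max 0.47
[-0.01, -0.01, 0.47, 0.0, 0.0, 0.01, -0.01, -0.01, 0.47, 0.0, 0.0, 0.01, -0.01, -0.01, 0.47, 0.0, 0.0, 0.01]
```

Request:
{"fn": "carry_out", "kwargs": {"series": [-0.01, -0.01, 0.47, 0, 0, 0.01, -0.01, -0.01, 0.47, 0, 0, 0.01, -0.01, -0.01, 0.47, 0, 0, 0, 0, 0, 0, 0, 0, 0, 0, 0, 0, 0, 0, 0]}}

```text
t: 2.8
tcp_pos: [0.5495, 0.2297, 0.0712]
orientation: [0.66, 0.751, 0.001, 0.0]
contact_force: [-0.2, 0.6, 0.5]
finger_gap: 0.0867
grip_force: 0.0
```

Request:
{"fn": "carry_out", "kwargs": {"series": [0, 0, 0, 0, 0, 0, 0, 0, 0, 0, 0, 0, 0, 0, 0, 0, 0, 0, 0, 0, 0, 0, 0, 0, 0, 0, 0, 0, 0, 0], "claw": 0, "newtons": 30}}

```text
t: 3.42
tcp_pos: [0.5493, 0.2286, 0.07]
orientation: [0.661, 0.751, -0.0, -0.0]
contact_force: [-0.2, 0.4, 0.2]
finger_gap: 0.0449
grip_force: 0.0
```

Request:
{"fn": "carry_out", "kwargs": {"series": [0, 0, 0, 0, 0, 0, 0, 0, 0, 0, 0, 0, 0, 0, 0, 0, 0, 0]}}

```text
t: 3.8
tcp_pos: [0.5493, 0.2287, 0.07]
orientation: [0.661, 0.751, 0.0, 0.0]
contact_force: [1.5, 0.9, -1.3]
finger_gap: 0.0155
grip_force: 30.0
```

Request:
{"fn": "carry_out", "kwargs": {"series": [0, 0, -0.3, 0, 0, 0, 0, 0, -0.45, 0, 0, 0, 0, 0, -0.45, 0, 0, 0, 0, 0, -0.4, 0, 0, 0, 0, 0, 0, 0, 0, 0]}}

```text
t: 4.42
tcp_pos: [0.5507, 0.2291, 0.1526]
orientation: [0.661, 0.751, 0.002, 0.001]
contact_force: [-0.1, -0.7, -2.6]
finger_gap: 0.0155
grip_force: 30.0
```

```bash
python3 - <<'E'
from h import *
a=cap('top')['frame'];b=cap('side')['frame']
m=np.zeros((600,800,3),np.uint8)
m[:400]=cv2.resize(a[150:300,100:400],(800,400))
m=m[:400];b=cv2.resize(b[150:390,150:390],(400,400))
cv2.imwrite('pics/z4.png',np.hstack([cv2.resize(m,(400,400*1//2)) if 0 else cv2.resize(a[140:300,120:280],(400,400)),b]))
E
python3 plan.py .5907 -.099 .16 -2.9 8
```

```text
t 4.525 at [0.549  0.2286 0.1498] max 0.83
[-0.83, 0.0, -0.03, 0.0, 0.0, 0.19, -0.83, 0.02, -0.03, 0.0, 0.0, 0.19, -0.82, 0.04, -0.03, 0.0, 0.0, 0.19, -0.82, 0.05, -0.03, 0.0, 0.0, 0.19, -0.82, 0.07, -0.03, 0.0, 0.0, 0.19]
[-0.82, 0.09, -0.03, 0.0, 0.0, 0.19, -0.82, 0.11, -0.03, 0.0, 0.0, 0.19, -0.82, 0.13, -0.03, 0.0, 0.0, 0.19]
```

View pics/z4.png

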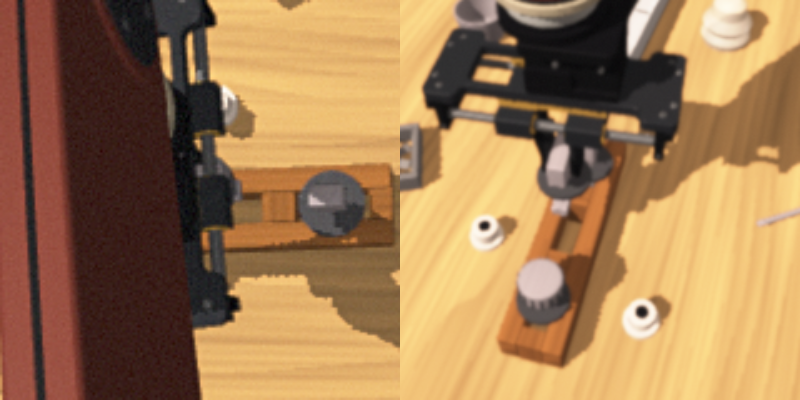

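The bolt is held upright and clear of the rack, and its neighbours haven't moved. I'll lift a bit more and carry it over.

Request:
{"fn": "carry_out", "kwargs": {"series": [0, 0, -0.6, 0, 0, 0, -0.83, 0, -0.03, 0, 0, 0.19, -0.83, 0.02, -0.03, 0, 0, 0.19, -0.82, 0.04, -0.03, 0, 0, 0.19, -0.82, 0.05, -0.03, 0, 0, 0.19]}}

```text
t: 5.15
tcp_pos: [0.5693, 0.0637, 0.1845]
orientation: [0.694, 0.72, -0.001, -0.001]
contact_force: [0.3, -0.1, -2.3]
finger_gap: 0.0155
grip_force: 30.0
```

Request:
{"fn": "carry_out", "kwargs": {"series": [-0.82, 0.07, -0.03, 0, 0, 0.19, -0.82, 0.09, -0.03, 0, 0, 0.19, -0.82, 0.11, -0.03, 0, 0, 0.19, -0.82, 0.13, -0.03, 0, 0, 0.19, 0, 0, 0, 0, 0, 0]}}

```text
t: 5.78
tcp_pos: [0.5899, -0.1019, 0.1906]
orientation: [0.728, 0.686, -0.001, -0.001]
contact_force: [1.0, -0.4, -2.4]
finger_gap: 0.0156
grip_force: 30.0
```

Request:
{"fn": "carry_out", "kwargs": {"series": [0, 0, 0.3, 0, 0, 0, 0, 0, 0.3, 0, 0, 0, 0, 0, 0, 0, 0, 0]}}

```text
t: 6.15
tcp_pos: [0.5886, -0.0976, 0.1589]
orientation: [0.726, 0.688, -0.001, -0.002]
contact_force: [-0.2, 0.5, -2.1]
finger_gap: 0.0159
grip_force: 30.0
```

```bash
python3 - <<'E'
from h import *
a=cap('top')['frame'];b=cap('side')['frame']
cv2.imwrite('pics/z5.png',np.hstack([cv2.resize(a[130:270,320:460],(400,400),interpolation=3),cv2.resize(b[60:220,220:380],(400,400),interpolation=3)]))
E
python3 plan.py .5907 -.099 .12 -2.9 1
```

```text
t 6.25 at [ 0.5902 -0.0983  0.1614] max 0.83
[-0.01, 0.01, 0.83, -0.01, 0.0, -0.03]
```

View pics/z5.png

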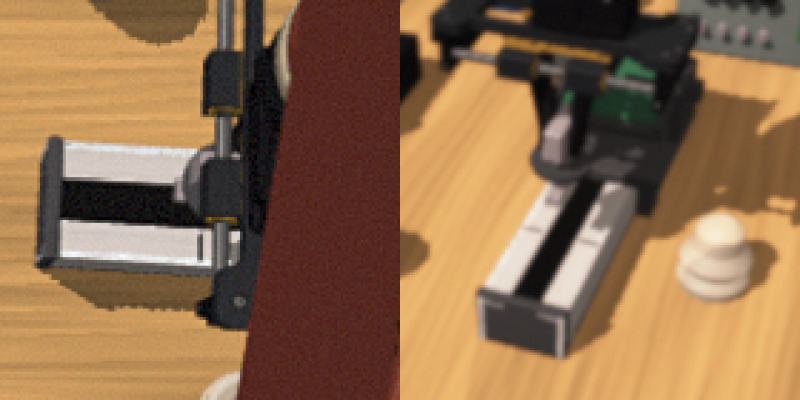

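The bolt is above the slot at the marks, with its head in line. I'll lower it slowly.

Request:
{"fn": "carry_out", "kwargs": {"series": [0, 0.01, 0.4, 0, 0, 0, 0, 0, 0.4, 0, 0, 0, 0, 0, 0.15, 0, 0, 0, 0, 0, 0, 0, 0, 0]}}

```text
t: 6.75
tcp_pos: [0.5902, -0.099, 0.1131]
orientation: [0.726, 0.687, -0.001, -0.001]
contact_force: [0.2, -0.7, -2.7]
finger_gap: 0.0161
grip_force: 30.0
```

Request:
{"fn": "carry_out", "kwargs": {"series": [0, 0, 0.12, 0, 0, 0, 0, 0, 0.12, 0, 0, 0, 0, 0, 0.12, 0, 0, 0, 0, 0, 0, 0, 0, 0]}}

```text
t: 7.25
tcp_pos: [0.5905, -0.099, 0.0958]
orientation: [0.726, 0.687, -0.0, -0.001]
contact_force: [-1.1, 0.8, -2.5]
finger_gap: 0.0158
grip_force: 30.0
```

```bash
python3 plan.py .5907 -.099 .0865 -2.9 2; python3 -c "
from h import *
print(env.get_state()['contact_force'])"
```

```text
t 7.25 at [ 0.5905 -0.099   0.0958] max 0.09
[0.0, 0.0, 0.09, -0.01, 0.0, -0.02, 0.0, 0.0, 0.09, -0.01, 0.0, -0.02]
[-1.11030641  0.78693894 -2.54775271]
```

Request:
{"fn": "carry_out", "kwargs": {"series": [0, 0, 0.09, 0, 0, -0.02, 0, 0, 0.09, 0, 0, -0.02, 0, 0, 0, 0, 0, 0, 0, 0, 0, 0, 0, 0]}}

```text
t: 7.75
tcp_pos: [0.5911, -0.0992, 0.0876]
orientation: [0.725, 0.689, 0.0, 0.0]
contact_force: [0.4, -0.5, -1.8]
finger_gap: 0.0158
grip_force: 30.0
```

Request:
{"fn": "carry_out", "kwargs": {"series": [0, 0, 0, 0, 0, 0.4, 0, 0, 0, 0, 0, 0.7, 0, 0, 0, 0, 0, 0.8, 0, 0, 0, 0, 0, 0.8, 0, 0, 0, 0, 0, 0.8]}}

```text
t: 8.38
tcp_pos: [0.5912, -0.0992, 0.0878]
orientation: [0.853, 0.522, 0.0, 0.0]
contact_force: [0.3, -0.5, -2.3]
finger_gap: 0.0157
grip_force: 30.0
```

Request:
{"fn": "carry_out", "kwargs": {"series": [0, 0, 0, 0, 0, 0.8, 0, 0, 0, 0, 0, 0.8, 0, 0, 0, 0, 0, 0.8, 0, 0, 0, 0, 0, 0.8, 0, 0, 0, 0, 0, 0.8]}}

```text
t: 9.0
tcp_pos: [0.5912, -0.0992, 0.0878]
orientation: [0.953, 0.304, 0.0, 0.0]
contact_force: [-0.4, -0.9, -2.1]
finger_gap: 0.0158
grip_force: 30.0
```

Request:
{"fn": "carry_out", "kwargs": {"series": [0, 0, 0, 0, 0, 0.8, 0, 0, 0, 0, 0, 0.8, 0, 0, 0, 0, 0, 0.8, 0, 0, 0, 0, 0, 0.8, 0, 0, 0, 0, 0, 0.8]}}

```text
t: 9.62
tcp_pos: [0.5912, -0.0992, 0.0878]
orientation: [0.998, 0.069, 0.0, 0.0]
contact_force: [-0.4, 0.6, -2.4]
finger_gap: 0.0158
grip_force: 30.0
```

Request:
{"fn": "carry_out", "kwargs": {"series": [0, 0, 0, 0, 0, 0.8, 0, 0, 0, 0, 0, 0.8, 0, 0, 0, 0, 0, 0, 0, 0, 0, 0, 0, 0]}}

```text
t: 10.12
tcp_pos: [0.5911, -0.0992, 0.0877]
orientation: [1.0, -0.025, 0.0, 0.0]
contact_force: [0.1, 0.4, -2.2]
finger_gap: 0.0157
grip_force: 30.0
```

```bash
python3 plan.py .5907 -.099 .0845 -92.9 2; python3 -c "
from h import *
s=env.get_state();print(s['contact_force'],s['ft_torque'],s['joint_pos'])
b=cap('side')['frame'];cv2.imwrite('pics/z6.png',cv2.resize(b[60:220,200:400],(750,600),interpolation=3))"
```

```text
t 10.125 at [ 0.5911 -0.0992  0.0877] max 0.03
[0.0, 0.0, 0.03, 0.0, 0.0, 0.01, 0.0, 0.0, 0.03, 0.0, 0.0, 0.01]
[ 0.13780818  0.36296723 -2.23624579] [-0.03654348  0.16243971 -0.0498153 ] [-2.97762946e-01  3.11706374e-01  1.71786391e+00 -1.84580550e-05
  1.11180233e+00  1.32239343e+00]
```

View pics/z6.png

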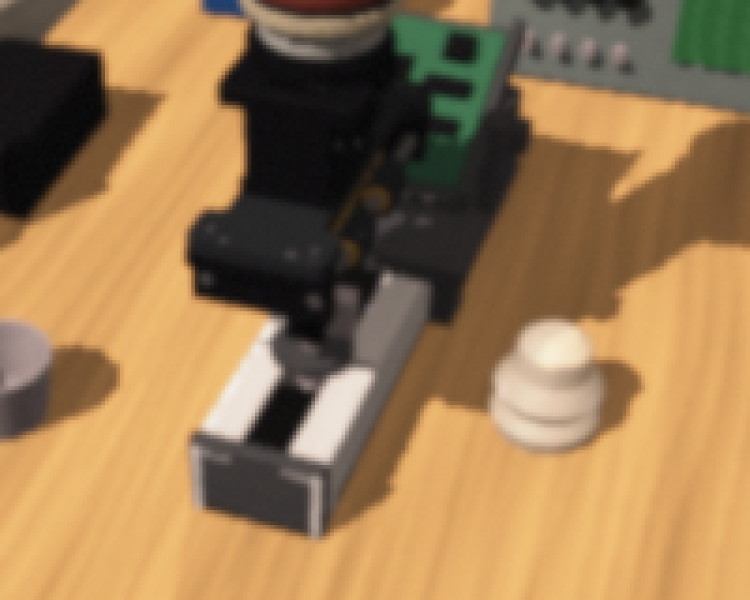

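The bar now lies square across the slot with the collar just above the lips, and no contact force shows. I'll seat it and release.

Request:
{"fn": "carry_out", "kwargs": {"series": [0, 0, 0.03, 0, 0, 0, 0, 0, 0.03, 0, 0, 0, 0, 0, 0.01, 0, 0, 0, 0, 0, 0, 0, 0, 0]}}

```text
t: 10.68
tcp_pos: [0.591, -0.0991, 0.084]
orientation: [1.0, -0.026, -0.0, 0.0]
contact_force: [0.1, 0.1, -1.4]
finger_gap: 0.0157
grip_force: 30.0
```

Request:
{"fn": "carry_out", "kwargs": {"series": [0, 0, 0, 0, 0, 0, 0, 0, 0, 0, 0, 0, 0, 0, 0, 0, 0, 0, 0, 0, 0, 0, 0, 0, 0, 0, 0, 0, 0, 0], "claw": 0.7}}

```text
t: 11.3
tcp_pos: [0.591, -0.0992, 0.0841]
orientation: [1.0, -0.026, 0.0, 0.0]
contact_force: [0.7, -0.5, 0.5]
finger_gap: 0.0568
grip_force: 0.0
```

Request:
{"fn": "carry_out", "kwargs": {"series": [0, 0, -0.2, 0, 0, 0, 0, 0, -0.5, 0, 0, 0, 0, 0, -0.7, 0, 0, 0, 0, 0, -0.8, 0, 0, 0, 0, 0, -0.8, 0, 0, 0]}}

```text
t: 11.92
tcp_pos: [0.591, -0.0991, 0.2361]
orientation: [1.0, -0.026, 0.0, 0.0]
contact_force: [-0.4, 0.6, 0.4]
finger_gap: 0.0612
grip_force: 0.0
```

Request:
{"fn": "carry_out", "kwargs": {"series": [0, 0, -0.6, 0, 0, 0, 0, 0, -0.4, 0, 0, 0, 0, 0, 0, 0, 0, 0]}}

```text
t: 12.3
tcp_pos: [0.5918, -0.0994, 0.2861]
orientation: [1.0, -0.026, 0.002, 0.0]
contact_force: [0.1, 0.5, -0.4]
finger_gap: 0.0608
grip_force: 0.0
```

```bash
python3 -c "
from h import *
b=cap('side')['frame'];cv2.imwrite('pics/z7.png',cv2.resize(b[100:370,180:380],(440,594),interpolation=3))"
```

```text
(no output)
```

View pics/z7.png

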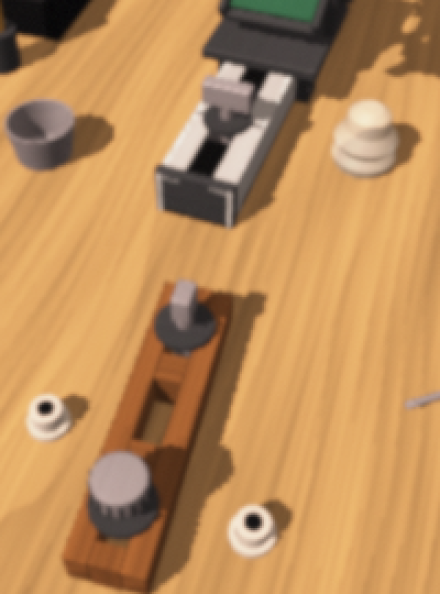

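The bolt stands upright in the strut, with its bar across the slot at zoom (228,95) and its collar down. The other two pieces are still in the rack, so I'm handing in.

```bash
python3 -c "
from h import *
print(env.finish_job())"
```

```text
the job is handed in; nothing more can be done
None
```

The long bolt stands released in the strut near the marks, turned square across the slot with its collar down on the lips; the short bolt and knob screw are still in the rack, and the job is handed in (no verdict was returned).

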